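Build up the controller stack on its docking base

TASK

Put the controller together on the dark steel docking base: the red power module goes into the base first, then the blue processor module on it, then the yellow relay module, and the white lid last, each right way up, long sides in line, and fully seated in the pocket of the one below. Leave the solder reel and the flux jar where they stand.

Things in the scene. Friction and masses are not known exactly. Their poses are not given: they have to be found in the camera images.
- power: Power module: RED open frame; copper coil and six round capacitors inside. 90 (x) x 60 (y) x 27 mm high, loose, 0.1 to 0.2 kg, stands upright. Origin: centre of underside; x along its length, z up. Plinth 74 x 44 below 5 mm, plain upright sides above. Open top: pocket 80 x 50 takes the next plinth with 3 mm play all round; the next underside then lies 22 mm above this one's. Alike under a half turn.
- processor: Processor module: BLUE open frame; square steel-topped chip inside. 90 (x) x 60 (y) x 27 mm high, loose, 0.1 to 0.2 kg, stands upright. Origin: centre of underside; x along its length, z up. Plinth 74 x 44 below 5 mm, plain upright sides above. Open top: pocket 80 x 50 takes the next plinth with 3 mm play all round; the next underside then lies 22 mm above this one's. Alike under a half turn.
- relay: Relay module: YELLOW open frame; three white relays inside. 90 (x) x 60 (y) x 27 mm high, loose, 0.1 to 0.2 kg, stands upright. Origin: centre of underside; x along its length, z up. Plinth 74 x 44 below 5 mm, plain upright sides above. Open top: pocket 80 x 50 takes the next plinth with 3 mm play all round; the next underside then lies 22 mm above this one's. Alike under a half turn.
- lid: Lid: WHITE cap with aluminium ribs on top, 90 (x) x 60 (y) x 22 mm high to the ribs, loose, about 0.1 kg. Origin: centre of underside; x along its length, z up. Black plinth 74 x 44 below 5 mm, plain upright sides 5 to 17 mm. Seated, its underside lies 22 mm above that of the module below. Alike under a half turn.
- dock: Docking base: dark steel block fixed to the bench, 120 (x) x 60 (y) x 17 mm high, four brass screws, green-floored pocket 80 x 50, 7 mm deep, in the middle of its top, long side along x. Origin: centre of its underside, on the bench; z up. A module seated in it has its underside 12 mm above the bench, 3 mm play all round.
- reel: Solder reel: white flanged reel with grey winding, standing on its flange, 54 mm across, 34 mm high, loose. Origin: centre of its underside. A bystander, to be left alone.
- jar: Flux jar: amber glass with a green cap, 44 mm across, 48 mm high, loose. Origin: centre of its underside. A bystander, to be left alone.
Not all that is in view belongs to the job. What is shaped like the processor but turquoise is not meant. There is more than one size of the power; the one meant has the size given above.

How it is judged:
By the outcome, as a careful person would: the job done as asked, in the order asked, and still so for the second after the job is handed in, with the robot touching nothing.
It also fails if it takes over 120 s, if anything falls off the work surface, if the arm or the gripper's body presses on something with over 40 N, if the wrist force passes 120 N, or if a joint passes its speed limit or range.

ROBOT

A 7-joint arm with a two-finger parallel gripper is mounted at the origin on the work surface. World frame = base frame: x ahead of the robot, y to its left, z up, the work surface at z = 0. Lengths are in m, angles in rad, forces in N, time in s.
With the tool pointing down it reaches from about 0.4 to 0.85 m from the base axis. Payload 10.4 kg.
Tool frame: the origin (TCP) lies midway between the tips of the shut fingers; the grasp point (between the pads) lies 19 mm behind it; z points along the fingers, x is the direction in which the jaws open and shut, and the axes are right-handed (so a half turn about z gives the same grasp; the last joint's range is limited). The gripper opens to 85 mm and grips with 20 to 120 N. Pads are 22 mm wide; open, the fingers measure 114 mm over their backs; the gripper's body (76 mm by 85 mm) begins 54 mm behind the grasp point. The pads swing forward as they close: fully open they stand 13 mm farther back than shut.
Start: joints at [1.261, 0.332, -0.065, 1.46, 0.022, 1.35, -0.088], TCP at [0.177, -0.599, 0.231] pointing down, gripper open.
Joint ranges: [-2.6, 2.6], [-0.5, 2.12], [-1.47, 1.34], [0.16, 2.42], [-1.27, 4.41], [0.06, 2.06], [-2.6, 2.6]. Speed limits (rad/s): [2.22, 2.22, 2.79, 2.79, 3.14, 3.14, 3.14].

INTERFACE

Orientations are given as a unit quaternion [x, y, z, w].
In Python, from workcell import monitor, eyes, ticket, models gives the robot as it stands.
- The arm moves only by the tool servo_tool, never from a script. Its argument "motion" is a list of rows, each a list of 7 numbers: the opening, from 0 (shut) to 1 (fully open), then the shift along the tool's x, y, z in m, then the turn, a rotation vector about the tool's x, y, z in degrees. In form: [[fingers, tx, ty, tz, rx, ry, rz], ...]. A call has 1 to 20 rows; each row is the pose to reach, as a shift and turn from the pose commanded when the call began, along the tool's axes at that moment; what a row does not reach only later rows make up. A row lasts 1/8 s, in which the tool goes at most 62.5 mm and 10.7 degrees, less where a joint would pass 70% of its speed; a pose out of reach is approached as far as the arm can. A call with a gripper value outside its range is refused whole. The fingers move at their own pace and stop on an object; "grip_force" is the grip in N (left out, the last holds). Time passes only in rows, so rows that repeat a pose let the fingers close. It gives the time, the measured TCP pose, the force and the opening at its end, in the units of the state.
- monitor.get_obs(): the state, without advancing time (a new reading comes with each control period).
- eyes.camera(name): name is "side" or "top"; returns (picture, depth): 480x640x3 uint8, blue, green, red; 480x640 float32, m along the optical axis (not along the pixel's ray), 0 where there is no reading.
- eyes.camera_info(name): a dict with "intrinsics" (3x3 intrinsics, pixels), "extrinsics" (4x4, takes a point from world to camera coordinates). Camera axes: x right, y down, z forward; pixel columns grow to the right and rows downward; lengths in m; the calibration is good to about 2 mm. A picture is of the moment at which its call begins. camera_info takes no time and is no camera call.
- ticket.hand_in(): hands the job in, once; it reports no verdict.
Trained networks look in the newest picture that a camera, given by its name, has taken for a name from the list of things; names that differ only in an ending like _2 or _b are one class to them, and where a whole thing is asked for, a point or a joint stands for the part that bears it (a point fixed in the world has none). Each returns a list of dicts, best first, with "confidence" (0 to 1); they miss things now and then, are a little off and sometimes report something else, mostly with a low value. They report only what shows in the picture. A call takes as long as a camera call. They do not tell look-alikes from the thing itself.
- models.boxes_of(camera, thing): "point" ([x, y, z] in m, in the coordinates of the camera as it stood for that picture, good to about 4 mm: the middle of the surface that is visible of it).
The state is a dict: "clock": time; "joint_pos": joint angles; "joint_velocities": joint speeds; "tau": joint torques, N m; "position": TCP position; "ee_rot": TCP orientation; "ft_force": force on the tool from outside, world axes, zero at the start; "torque": the same for the moment, N m; "grip_width": opening from 0.0 (shut) to 1.0 (fully open).
Only numpy, scipy, OpenCV 4.12 (cv2) and the standard library are available. Lean on these libraries where they do the work, as an engineer would, in place of code of your own. Each camera call takes 0.05 s, during which the arm holds its last target. There are 200 camera calls.

## Working session

There is one attempt and no reset: what is moved stays moved. The work goes in short steps, Python scripts to look and compute and a tool call to move; the robot and the scene stay as the last step left them, time stands still between calls to the robot, and variables do not carry over. Pictures are saved under pics/ and viewed, about 12 in all and at most 16, crops included, and the job is handed in when it is done.

Besides the shell and the picture viewer there is one more tool, called after "Emit:" as name(argument=value, ...), one argument or row to a line, values as JSON. servo_tool: Moves the arm, as the interface text tells. Its arguments: {"type":"object","properties":{"motion":{"type":"array"},"grip_force":{"type":"number"}},"required":["motion"]}

```bash
mkdir -p pics; ls; cat > h.py <<'E'
from workcell import monitor, eyes, ticket, models
import numpy as np, cv2
def info(c):
    i=eyes.camera_info(c); return np.array(i["intrinsics"]),np.array(i["extrinsics"])
def world(c,p):
    K,E=info(c); return np.linalg.inv(E)@np.append(p,1)
def cloud(c,d):
    K,E=info(c); v,u=np.mgrid[0:480,0:640]
    P=np.stack([(u-K[0,2])/K[0,0]*d,(v-K[1,2])/K[1,1]*d,d,np.ones_like(d)],-1)
    return (P@np.linalg.inv(E).T)[...,:3]
E
python3 - <<'E'
from h import *
o=monitor.get_obs();print(o)
for c in ("top","side"):
    im,d=eyes.camera(c);cv2.imwrite(f"pics/{c}0.png",im);np.save(f"{c}0.npy",d)
    K,E=info(c);print(c,K.round(1).tolist(),np.linalg.inv(E).round(3).tolist())
    for t in ("power","processor","relay","lid","dock","reel","jar"):
        for r in models.boxes_of(c,t): print(t,round(r["confidence"],2),world(c,r["point"])[:3].round(3))
E
```

```text
pics
{'clock': 0.0, 'joint_pos': array([ 1.26135497,  0.33285749, -0.06467551,  1.46097321,  0.0215745 ,
        1.34993119, -0.08851791]), 'joint_velocities': array([-0.00121211,  0.00186457,  0.00203417, -0.0007456 ,  0.00083791,
       -0.00019909,  0.00083284]), 'tau': array([-7.05531911e-04, -6.25454664e+01,  4.91090992e-02, -3.91607702e+01,
        1.62289781e-02,  1.00163001e-02, -1.00649481e-05]), 'position': array([ 0.17670119, -0.59908328,  0.23050963]), 'ee_rot': array([ 8.00905540e-01, -5.98790258e-01, -6.06609642e-04, -4.19424056e-04]), 'ft_force': array([-0.31477338, -0.068949  ,  0.23426543]), 'torque': array([-0.02210992, -0.02127106,  0.03550999]), 'grip_width': 0.9994152182063766}
top [[451.6, 0.0, 321.1], [0.0, 451.6, 236.5], [0.0, 0.0, 1.0]] [[0.008, -0.994, 0.109, 0.352], [-0.999, -0.012, -0.03, 0.073], [0.031, -0.109, -0.994, 1.064], [0.0, 0.0, 0.0, 1.0]]
power 0.82 [0.262 0.428 0.029]
power 0.57 [0.613 0.195 0.018]
processor 0.64 [0.314 0.264 0.014]
processor 0.63 [0.456 0.313 0.017]
relay 0.72 [0.444 0.087 0.022]
lid 0.69 [ 0.61  -0.178  0.018]
dock 0.74 [ 0.437 -0.327  0.01 ]
reel 0.65 [ 0.435 -0.11   0.032]
jar 0.75 [0.622 0.012 0.049]
side [[515.8, 0.0, 315.5], [0.0, 515.8, 243.7], [0.0, 0.0, 1.0]] [[-0.731, -0.421, 0.537, -0.148], [-0.682, 0.463, -0.566, 0.668], [-0.01, -0.78, -0.626, 0.736], [0.0, 0.0, 0.0, 1.0]]
power 0.85 [0.26  0.427 0.032]
power 0.75 [0.61  0.194 0.022]
processor 0.82 [0.316 0.262 0.017]
processor 0.75 [0.455 0.318 0.019]
relay 0.78 [0.444 0.094 0.022]
lid 0.95 [ 0.607 -0.175  0.017]
dock 0.63 [ 0.435 -0.325  0.015]
reel 0.88 [ 0.428 -0.106  0.033]
jar 0.36 [0.61  0.195 0.024]
```

View pics/top0.png

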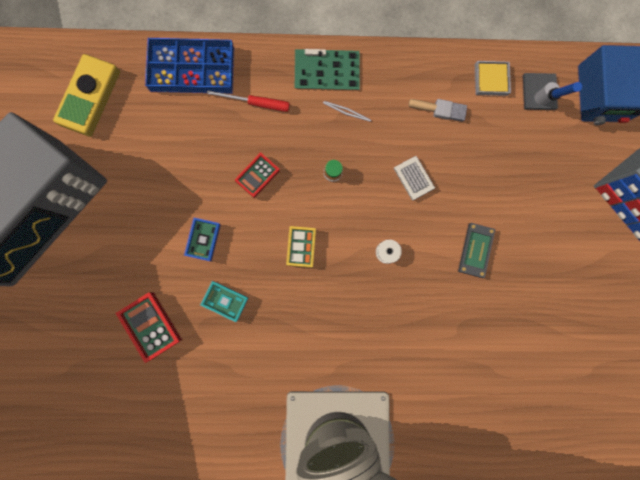

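View pics/side0.png

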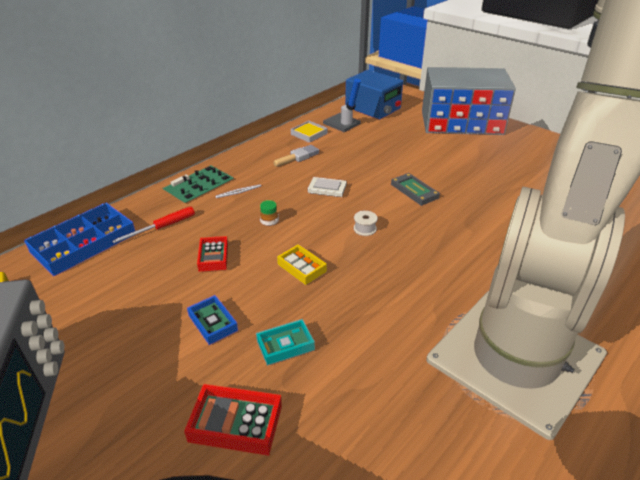

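The meant power is the red one at (0.61, 0.195), smaller in the picture (258,175); the big red one is at (150,327). The blue processor is at (203,240), the turquoise decoy at (224,300), relay (301,246), lid (415,178) and dock (477,250). Next I'll measure sizes and yaws.

```bash
cat >> h.py <<'E'
from scipy.spatial.transform import Rotation as Rot
def masks(im):
    h,s,v=[a.astype(int) for a in cv2.split(cv2.cvtColor(im,cv2.COLOR_BGR2HSV))]
    return dict(power=((h<6)|(h>174))&(s>170)&(v>70),processor=(h>105)&(h<125)&(s>130),
      relay=(h>22)&(h<32)&(s>150),lid=(s<60)&(v>110),big=((h<6)|(h>174))&(s>170)&(v>70),dock=None)
def rect(c,im,d,name,xy,zlo,zhi,rad=.075,usecol=True):
    P=cloud(c,d); m=(d>0)&(np.hypot(P[...,0]-xy[0],P[...,1]-xy[1])<rad)&(P[...,2]>zlo)&(P[...,2]<zhi)
    if usecol and masks(im)[name] is not None: m&=masks(im)[name]
    p=P[m]; 
    (cx,cy),(w,h),a=cv2.minAreaRect((p[:,:2]*1000).astype(np.float32))
    if w<h: w,h,a=h,w,a+90
    return round(cx,1),round(cy,1),round(w,1),round(h,1),round((a+90)%180-90,1),len(p),(np.percentile(p[:,2],[5,50,95])*1000).round(1)
def go(x,y,z,yaw,base=None):
    """world target, yaw deg of the jaw axis -> shift and rotvec in tool axes (from measured pose or base)"""
    o=monitor.get_obs(); p,q=(o["position"],o["ee_rot"]) if base is None else base
    R=Rot.from_quat(q); best=None
    for k in range(-2,3):
        yy=yaw+180*k; rel=yy-np.degrees(np.arctan2(y,x))
        if -90<=rel<90: best=yy
    T=Rot.from_euler('z',best,degrees=True)*Rot.from_euler('x',180,degrees=True)
    print("shift",R.inv().apply(np.array([x,y,z])-p).round(4),"turn",(R.inv()*T).as_rotvec(degrees=True).round(2),"yaw",best)
    return np.array([x,y,z]),T.as_quat()
E
python3 - <<'E'
from h import *
G=dict(power=(.613,.195),processor=(.456,.315),relay=(.444,.09),lid=(.609,-.177),big=(.261,.428),dock=(.437,-.327))
for c in ("top","side"):
    im=cv2.imread(f"pics/{c}0.png");d=np.load(f"{c}0.npy")
    for n,xy in G.items():
        zl,zh=(.008,.03) if n in("dock","lid") else (.018,.04)
        print(c,n,*rect(c,im,d,n,xy,zl,zh,usecol=n!="dock"))
go(.613,.195,.12,0)
E
```

```text
top power 611.0 193.3 90.2 61.4 -41.5 291 [20.7 26.1 29.3]
top processor 456.7 314.5 86.4 59.5 -11.1 239 [22.  26.3 30. ]
top relay 441.9 88.4 82.7 52.8 -4.0 30 [23.2 26.5 29.6]
top lid 611.7 -180.3 89.8 61.1 29.6 945 [12.8 17.  22.6]
top big 258.9 425.1 128.9 88.4 33.2 636 [24.7 37.5 39.7]
top dock 440.3 -327.3 120.4 61.8 -14.5 1224 [ 8.6 13.1 18.7]
side power 611.3 193.8 95.5 60.1 -41.3 392 [18.9 26.5 29.8]
side processor 457.7 316.7 92.8 61.2 -12.2 559 [18.7 26.2 29.6]
side relay 443.8 88.3 92.7 63.7 -4.7 476 [19.1 25.7 29.8]
side lid 613.1 -178.7 91.6 66.5 31.1 530 [10.8 19.1 24.3]
side big 260.4 425.1 129.7 89.4 32.6 2033 [20.7 34.7 39.7]
side dock 440.7 -327.9 123.7 67.9 -14.2 750 [ 9.5 14.5 20.1]
shift [-0.6386 -0.6431  0.1113] turn [  0.    -0.   -73.57] yaw 0
```

```bash
python3 - <<'E'
from h import *
go(.611,.1935,.10,48.6)
E
```

```text
shift [-0.6377 -0.6408  0.1313] turn [   0.     -0.   -122.17] yaw 48.6
```

Emit:
servo_tool(
  motion=[
    [1,-0.2,-0.2,0.0,0,0,-40],
    [1,-0.2,-0.2,0.0,0,0,-40],
    [1,-0.2,-0.2,0.0,0,0,-40],
    [1,-0.2,-0.2,0.0,0,0,-40],
    [1,-0.6377,-0.6408,0.08,0,0,-122.17],
    [1,-0.6377,-0.6408,0.08,0,0,-122.17],
    [1,-0.6377,-0.6408,0.08,0,0,-122.17],
    [1,-0.6377,-0.6408,0.08,0,0,-122.17],
    [1,-0.6377,-0.6408,0.08,0,0,-122.17],
    [1,-0.6377,-0.6408,0.08,0,0,-122.17],
    [1,-0.6377,-0.6408,0.08,0,0,-122.17],
    [1,-0.6377,-0.6408,0.1313,0,0,-122.17],
    [1,-0.6377,-0.6408,0.1313,0,0,-122.17],
    [1,-0.6377,-0.6408,0.1313,0,0,-122.17],
    [1,-0.6377,-0.6408,0.1313,0,0,-122.17],
    [1,-0.6377,-0.6408,0.1313,0,0,-122.17],
    [1,-0.6377,-0.6408,0.1313,0,0,-122.17],
    [1,-0.6377,-0.6408,0.1313,0,0,-122.17],
  ],
  grip_force=40,
)

```text
clock: 3.05
position: [0.6114, 0.1919, 0.1006]
ee_rot: [0.912, 0.411, 0.0, 0.001]
ft_force: [1.5, 0.4, 0.5]
grip_width: 0.999
```

```bash
python3 - <<'E'
from h import *
o=monitor.get_obs();print(o["clock"],o["position"],o["joint_pos"].round(2))
go(.611,.1935,.003,48.6)
im,d=eyes.camera("side");cv2.imwrite("pics/s1.png",im[150:350,100:400])
im,d=eyes.camera("side");cv2.imwrite("pics/s1.png",cv2.resize(im[100:320,80:380],None,fx=2.5,fy=2.5))
P=cloud("side",d);m=(d>0)&(np.hypot(P[...,0]-.611,P[...,1]-.1935)<.075)&(P[...,2]>.06)
print("lowest finger z",np.percentile(P[m][:,2],[0,1,3,10]))
E
```

```text
3.05 [0.6114332  0.19188762 0.10062956] [ 0.18  0.58 -0.76  1.53  0.42  1.19  0.19]
shift [ 0.0009 -0.0015  0.0976] turn [ 0.08 -0.   -0.1 ] yaw 48.6
lowest finger z [0.11335915 0.13505391 0.16247983 0.1926964 ]
```

View pics/s1.png

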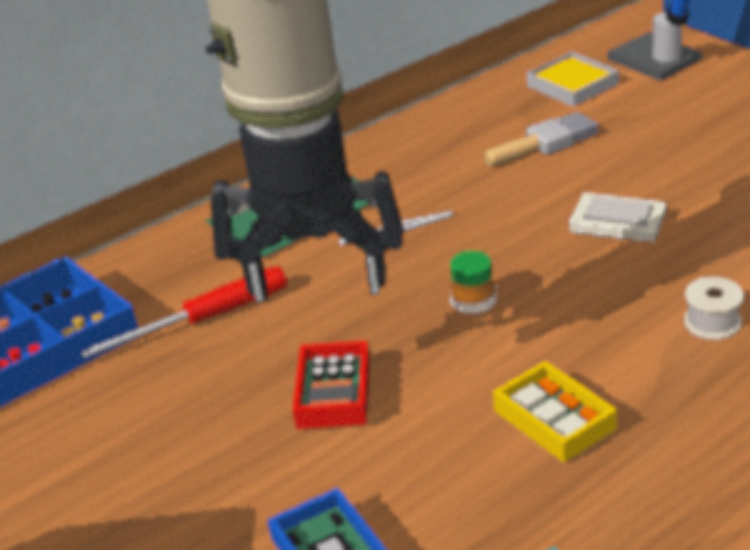

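Emit:
servo_tool(
  motion=[
    [1,0.001,-0.001,0.05,0,0,0],
    [1,0.001,-0.001,0.08,0,0,0],
    [1,0.001,-0.001,0.099,0,0,0],
    [1,0.001,-0.001,0.099,0,0,0],
    [1,0.001,-0.001,0.099,0,0,0],
    [0,0.001,-0.001,0.099,0,0,0],
    [0,0.001,-0.001,0.099,0,0,0],
    [0,0.001,-0.001,0.099,0,0,0],
    [0,0.001,-0.001,0.099,0,0,0],
    [0,0.001,-0.001,0.099,0,0,0],
    [0,0.001,-0.001,0.099,0,0,0],
  ],
  grip_force=40,
)

```text
clock: 4.53
position: [0.6116, 0.195, 0.0023]
ee_rot: [0.911, 0.412, 0.001, 0.0]
ft_force: [-1.0, -0.9, 6.4]
grip_width: 0.691
```

Emit:
servo_tool(
  motion=[
    [0,0,0,-0.04,0,0,0],
    [0,0,0,-0.1,0,0,0],
    [0,0,0,-0.149,0,0,0],
    [0,0,0,-0.149,0,0,0],
    [0,0,0,-0.149,0,0,0],
    [0,0,0,-0.149,0,0,0],
  ],
)

```text
clock: 5.28
position: [0.6102, 0.1943, 0.1484]
ee_rot: [0.911, 0.412, -0.001, -0.0]
ft_force: [0.0, -0.3, -3.1]
grip_width: 0.694
```

```bash
python3 - <<'E'
from h import *
o=monitor.get_obs();print(o["clock"],o["position"],o["joint_pos"].round(2))
im,d=eyes.camera("side");cv2.imwrite("pics/s2.png",cv2.resize(im[60:280,80:380],None,fx=2.5,fy=2.5))
im2,d2=eyes.camera("top")
print(rect("side",im,d,"power",(.611,.1935),.1,.3)); print(rect("top",im2,d2,"power",(.611,.1935),.1,.3))
go(.4404,-.3275,.10,75.6)
E
```

```text
5.275 [0.61021892 0.19431169 0.14835592] [ 0.18  0.54 -0.78  1.49  0.39  1.28  0.21]
(611.7, 192.5, 96.0, 59.8, -41.1, 570, array([154.6, 168.7, 175. ]))
(591.8, 237.8, 16.7, 2.8, 46.6, 17, array([163.7, 171.7, 174.3]))
shift [-0.504   0.2177  0.0493] turn [1.1000e-01 1.2000e-01 1.5301e+02] yaw -104.4
```

View pics/s2.png

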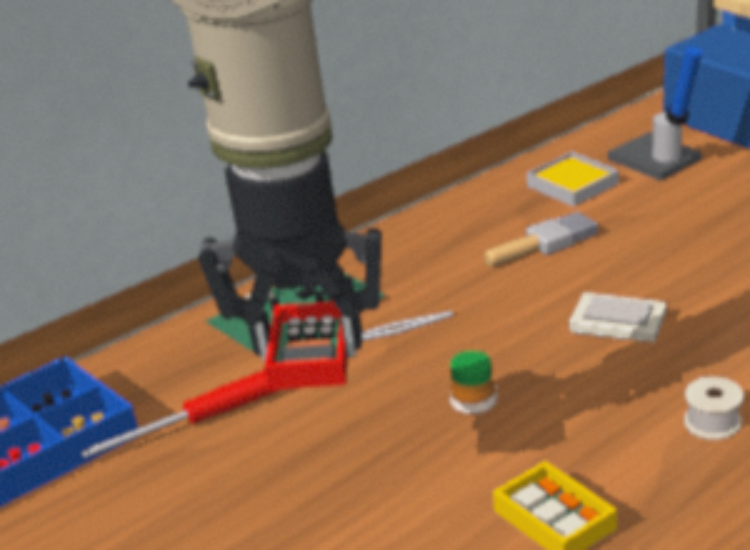

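Emit:
servo_tool(
  motion=[
    [0,-0.504,0.2177,0,0,0,153],
    [0,-0.504,0.2177,0,0,0,153],
    [0,-0.504,0.2177,0,0,0,153],
    [0,-0.504,0.2177,0,0,0,153],
    [0,-0.504,0.2177,0,0,0,153],
    [0,-0.504,0.2177,0,0,0,153],
    [0,-0.504,0.2177,0,0,0,153],
    [0,-0.504,0.2177,0,0,0,153],
    [0,-0.504,0.2177,0.0493,0,0,153],
    [0,-0.504,0.2177,0.0493,0,0,153],
    [0,-0.504,0.2177,0.0493,0,0,153],
    [0,-0.504,0.2177,0.0493,0,0,153],
    [0,-0.504,0.2177,0.0493,0,0,153],
    [0,-0.504,0.2177,0.0493,0,0,153],
    [0,-0.504,0.2177,0.0493,0,0,153],
    [0,-0.504,0.2177,0.0493,0,0,153],
    [0,-0.504,0.2177,0.0493,0,0,153],
    [0,-0.504,0.2177,0.0493,0,0,153],
    [0,-0.504,0.2177,0.0493,0,0,153],
    [0,-0.504,0.2177,0.0493,0,0,153],
  ],
)

```text
clock: 7.88
position: [0.441, -0.3272, 0.1007]
ee_rot: [-0.613, 0.79, -0.0, -0.0]
ft_force: [-0.0, -0.3, -2.1]
grip_width: 0.693
```

```bash
python3 - <<'E'
from h import *
o=monitor.get_obs();print(o["clock"],o["position"],o["joint_pos"].round(2),o["ft_force"])
for c in ("side","top"):
    im,d=eyes.camera(c)
    cv2.imwrite(f"pics/{c}3.png",im);np.save(f"{c}3.npy",d)
    try: print(rect(c,im,d,"power",(.4404,-.3275),.08,.2))
    except Exception as e: print(e)
go(.4404,-.3275,.04,75.6)
E
```

```text
7.875 [ 0.44097254 -0.32721215  0.10073978] [ 0.73  0.29 -0.21  1.81  0.07  1.05 -1.32] [-6.60063003e-04 -2.95555344e-01 -2.09380798e+00]
(440.8, -313.0, 96.5, 91.5, -18.2, 405, array([107.8, 120.4, 127.6]))
(437.1, -326.4, 90.0, 61.0, -14.2, 282, array([109.9, 123.4, 126.7]))
shift [0.0004 0.0005 0.0607] turn [-0.   -0.    0.01] yaw -104.4
```

View pics/side3.png

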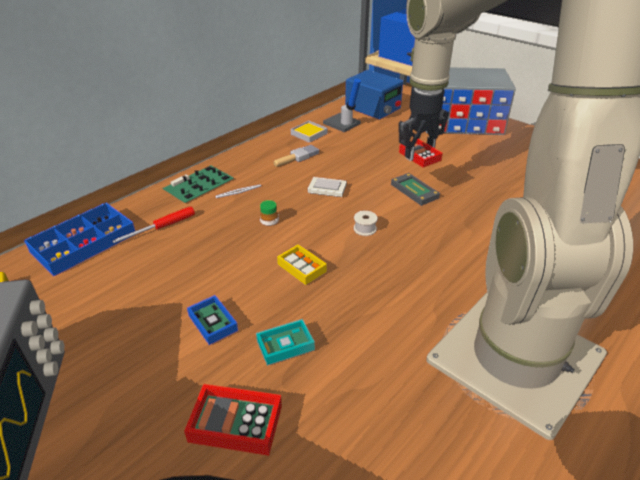

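```bash
cat >> h.py <<'E'
def prect(c,im,mask,z,roi_xy,rad=.09):
    """mask pixels projected along their rays on plane z"""
    K,E=info(c); I=np.linalg.inv(E); v,u=np.nonzero(mask)
    D=np.stack([(u-K[0,2])/K[0,0],(v-K[1,2])/K[1,1],np.ones(len(u))],1)@I[:3,:3].T
    X=I[:3,3]+D*((z-I[2,3])/D[:,2])[:,None]
    X=X[np.hypot(X[:,0]-roi_xy[0],X[:,1]-roi_xy[1])<rad]
    (cx,cy),(w,h),a=cv2.minAreaRect((X[:,:2]*1000).astype(np.float32))
    if w<h: w,h,a=h,w,a+90
    return round(cx,1),round(cy,1),round(w,1),round(h,1),round((a+90)%180-90,1),len(X)
E
python3 - <<'E'
from h import *
im=cv2.imread("pics/top3.png"); im0=cv2.imread("pics/top0.png")
print("held",prect("top",im,masks(im)["power"],.1265,(.44,-.327)))
print("bench",prect("top",im0,masks(im0)["power"],.027,(.612,.194)))
for k in range(3):
    im,d=eyes.camera("top");print(rect("top",im,d,"power",(.4404,-.3275),.08,.2))
a=cv2.resize(im0[200:300,430:530],None,fx=5,fy=5);b=cv2.resize(im[200:300,430:530],None,fx=5,fy=5)
cv2.imwrite("pics/c3.png",np.hstack([a[:,:390],b[:,:390]]))
E
```

```text
held (436.8, -322.8, 91.7, 66.6, -14.7, 287)
bench (609.9, 192.8, 92.0, 63.2, -41.4, 336)
(437.1, -326.4, 90.3, 62.4, -14.1, 279, array([110. , 123.4, 127. ]))
(437.2, -326.5, 90.5, 62.2, -14.2, 284, array([110.2, 123.1, 126.9]))
(437.2, -325.8, 90.1, 60.9, -14.5, 276, array([109.6, 123.6, 126.9]))
```

View pics/c3.png

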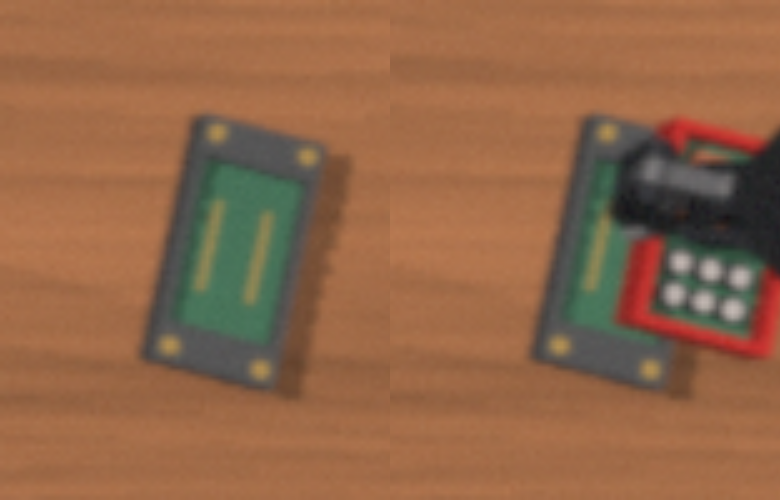

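Emit:
servo_tool(
  motion=[
    [0,0,-0.0032,0.03,0,0,0],
    [0,0,-0.0032,0.06,0,0,0],
    [0,0,-0.0032,0.06,0,0,0],
    [0,0,-0.0032,0.06,0,0,0],
    [0,0,-0.0032,0.06,0,0,0],
  ],
)

```text
clock: 8.75
position: [0.4449, -0.3285, 0.0422]
ee_rot: [-0.613, 0.79, -0.001, 0.0]
ft_force: [-0.8, -0.1, -1.6]
grip_width: 0.69
```

```bash
cat > look.py <<'E'
from h import *
import sys
n=sys.argv[1];zt=float(sys.argv[2])
o=monitor.get_obs();print(o["clock"],o["position"].round(4),o["ft_force"].round(1),o["grip_width"])
r=[]
for k in range(3):
    im,d=eyes.camera("top"); q=rect("top",im,d,n,(.4404,-.3275),zt-.018,zt+.02); r.append(q[:6])
q=np.mean(r,0).round(1); print("held",q,"z",np.array(rect("top",im,d,n,(.4404,-.3275),zt-.018,zt+.02)[6]))
e=np.array([440.3,-327.3])-q[:2]; R=Rot.from_quat(o["ee_rot"])
print("correction tool mm",R.inv().apply([*e,0]).round(1),"yaw err",-14.4-q[4])
E
python3 look.py power .068
```

```text
8.75 [ 0.4449 -0.3285  0.0422] [-0.8 -0.1 -1.6] 0.6903023324569602
held [ 440.3 -327.8   89.4   61.8  -14.6  227.3] z [53.5 64.2 68.1]
correction tool mm [-0.5  0.1 -0. ] yaw err 0.1999999999999993
```

Emit:
servo_tool(
  motion=[
    [0,-0.0004,0,0.012,0,0,0],
    [0,-0.0004,0,0.02,0,0,0],
    [0,-0.0004,0,0.024,0,0,0],
    [0,-0.0004,0,0.026,0,0,0],
    [0,-0.0004,0,0.0265,0,0,0],
    [0,-0.0004,0,0.0265,0,0,0],
    [0,-0.0004,0,0.0265,0,0,0],
  ],
)

```text
clock: 9.78
position: [0.4443, -0.3277, 0.0144]
ee_rot: [-0.613, 0.79, -0.0, 0.0]
ft_force: [0.4, 0.2, -2.0]
grip_width: 0.693
```

```bash
python3 look.py power .039
```

```text
9.775 [ 0.4443 -0.3277  0.0144] [ 0.4  0.2 -2. ] 0.6932107748144045
held [ 440.1 -327.    89.8   61.   -14.5  209.3] z [25.1 36.9 41. ]
correction tool mm [ 0.2 -0.3  0. ] yaw err 0.09999999999999964
```

Emit:
servo_tool(
  motion=[
    [0,0,0,0.001,0,0,0],
    [0,0,0,0.001,0,0,0],
    [1,0,0,0.001,0,0,0],
    [1,0,0,0.001,0,0,0],
    [1,0,0,0.001,0,0,0],
    [1,0,0,0.001,0,0,0],
    [1,0,0,-0.05,0,0,0],
    [1,0,0,-0.1,0,0,0],
    [1,0,0,-0.15,0,0,0],
    [1,0,0,-0.15,0,0,0],
  ],
)

```text
clock: 11.18
position: [0.4462, -0.3288, 0.1685]
ee_rot: [-0.613, 0.79, -0.004, 0.001]
ft_force: [0.0, -0.3, -0.3]
grip_width: 0.997
```

```bash
python3 look.py power .039; python3 - <<'E'
from h import *
im,d=eyes.camera("side");q=rect("side",im,d,"power",(.4404,-.3275),.02,.06);print(q)
d0=np.load("side0.npy");im0=cv2.imread("pics/side0.png")
# proc target in tool-consistent frame
go(.4567+.004,.3145,.10,90-11.5)
E
```

```text
11.175 [ 0.4462 -0.3288  0.1685] [ 0.  -0.3 -0.3] 0.9972147940591741
held [ 439.7 -327.    89.    62.1  -14.2  344. ] z [25.2 36.5 40.5]
correction tool mm [ 0.1 -0.7  0. ] yaw err -0.20000000000000107
(441.4, -325.8, 94.2, 64.8, -14.3, 475, array([22.3, 34.1, 41.6]))
shift [-0.6258  0.1428  0.0636] turn [ 6.000e-02 -1.700e-01  1.771e+02] yaw 78.5
```

Emit:
servo_tool(
  motion=[
    [1,-0.313,0.0714,0,0,0,-95],
    [1,-0.313,0.0714,0,0,0,-95],
    [1,-0.313,0.0714,0,0,0,-95],
    [1,-0.313,0.0714,0,0,0,-95],
    [1,-0.313,0.0714,0,0,0,-95],
    [1,-0.626,0.143,0,0,0,-95],
    [1,-0.626,0.143,0,0,0,-95],
    [1,-0.626,0.143,0,0,0,-95],
    [1,-0.626,0.143,0,0,0,-95],
    [1,-0.626,0.143,0,0,0,-95],
    [1,-0.626,0.143,0,0,0,177.1],
    [1,-0.626,0.143,0,0,0,177.1],
    [1,-0.626,0.143,0,0,0,177.1],
    [1,-0.626,0.143,0,0,0,177.1],
    [1,-0.626,0.143,0.0636,0,0,177.1],
    [1,-0.626,0.143,0.0636,0,0,177.1],
    [1,-0.626,0.143,0.0636,0,0,177.1],
    [1,-0.626,0.143,0.0636,0,0,177.1],
    [1,-0.626,0.143,0.0636,0,0,177.1],
    [1,-0.626,0.143,0.0636,0,0,177.1],
  ],
)

```text
clock: 13.88
position: [0.461, 0.3141, 0.1]
ee_rot: [0.775, 0.631, -0.0, -0.0]
ft_force: [0.9, 0.6, 0.6]
grip_width: 1.004
```

```bash
python3 - <<'E'
from h import *
o=monitor.get_obs();print(o["clock"],o["position"],o["joint_pos"].round(2))
im0=cv2.imread("pics/top0.png");im1=cv2.imread("pics/side0.png")
print(prect("top",im0,masks(im0)["processor"],.027,(.457,.3145),.07),prect("side",im1,masks(im1)["processor"],.02,(.457,.3145),.07))
print(prect("top",im0,masks(im0)["relay"],.027,(.444,.089),.07),prect("side",im1,masks(im1)["relay"],.02,(.444,.089),.07))
go(.460,.3145,.0015,78.5)
E
```

```text
13.875 [0.46101553 0.31411811 0.09997657] [ 0.16  0.51 -1.04  1.75  0.48  1.16  0.34]
(456.9, 314.5, 86.2, 59.0, -12.0, 253) (457.4, 316.1, 105.8, 64.6, -12.1, 744)
(441.5, 88.4, 82.1, 52.8, -4.0, 35) (443.3, 89.0, 107.1, 75.3, -3.8, 683)
shift [ 0.0002 -0.001   0.0985] turn [-0.06  0.02 -0.18] yaw 78.5
```

Emit:
servo_tool(
  motion=[
    [1,0,-0.001,0.05,0,0,0],
    [1,0,-0.001,0.08,0,0,0],
    [1,0,-0.001,0.098,0,0,0],
    [1,0,-0.001,0.098,0,0,0],
    [1,0,-0.001,0.098,0,0,0],
    [0,0,-0.001,0.098,0,0,0],
    [0,0,-0.001,0.098,0,0,0],
    [0,0,-0.001,0.098,0,0,0],
    [0,0,-0.001,0.098,0,0,0],
    [0,0,-0.001,0.098,0,0,0],
    [0,0,-0.001,0.098,0,0,0],
  ],
  grip_force=40,
)

```text
clock: 15.25
position: [0.461, 0.3149, 0.0037]
ee_rot: [0.774, 0.633, 0.001, 0.0]
ft_force: [-0.8, -0.4, 6.3]
grip_width: 0.693
```

Emit:
servo_tool(
  motion=[
    [0,0,0,-0.04,0,0,0],
    [0,0,0,-0.1,0,0,0],
    [0,0,0,-0.15,0,0,0],
    [0,0,0,-0.15,0,0,0],
    [0,0,0,-0.15,0,0,0],
    [0,0,0,-0.15,0,0,0],
  ],
)

```text
clock: 16.0
position: [0.4598, 0.3139, 0.1513]
ee_rot: [0.774, 0.633, -0.001, -0.0]
ft_force: [-0.7, 0.5, -2.1]
grip_width: 0.694
```

```bash
python3 - <<'E'
from h import *
o=monitor.get_obs();print(o["clock"],o["position"],o["joint_pos"].round(2),o["ft_force"])
go(.444,-.3277,.12,75.6)
E
```

```text
16.0 [0.45983727 0.31390552 0.15129175] [ 0.19  0.46 -1.09  1.7   0.42  1.25  0.38] [-0.67471768  0.46324501 -2.06729881]
shift [-0.6318  0.1124  0.0321] turn [-1.300e-01 -1.300e-01 -1.771e+02] yaw -104.4
```

Emit:
servo_tool(
  motion=[
    [0,-0.316,0.0562,0,0,0,95],
    [0,-0.316,0.0562,0,0,0,95],
    [0,-0.316,0.0562,0,0,0,95],
    [0,-0.316,0.0562,0,0,0,95],
    [0,-0.316,0.0562,0,0,0,95],
    [0,-0.632,0.1124,0,0,0,95],
    [0,-0.632,0.1124,0,0,0,95],
    [0,-0.632,0.1124,0,0,0,95],
    [0,-0.632,0.1124,0,0,0,95],
    [0,-0.632,0.1124,0,0,0,95],
    [0,-0.632,0.1124,0,0,0,-177.1],
    [0,-0.632,0.1124,0,0,0,-177.1],
    [0,-0.632,0.1124,0,0,0,-177.1],
    [0,-0.632,0.1124,0,0,0,-177.1],
    [0,-0.632,0.1124,0.0321,0,0,-177.1],
    [0,-0.632,0.1124,0.0321,0,0,-177.1],
    [0,-0.632,0.1124,0.0321,0,0,-177.1],
    [0,-0.632,0.1124,0.0321,0,0,-177.1],
    [0,-0.632,0.1124,0.0321,0,0,-177.1],
    [0,-0.632,0.1124,0.0321,0,0,-177.1],
  ],
)

```text
clock: 18.5
position: [0.4443, -0.327, 0.1199]
ee_rot: [-0.614, 0.789, 0.0, -0.0]
ft_force: [-0.5, -0.1, -0.7]
grip_width: 0.694
```

```bash
python3 look.py processor .143; python3 - <<'E'
from h import *
o=monitor.get_obs();print(o["joint_pos"].round(2))
im,d=eyes.camera("top");cv2.imwrite("pics/c4.png",cv2.resize(im[180:310,410:540],None,fx=4,fy=4))
E
```

```text
18.5 [ 0.4443 -0.327   0.1199] [-0.5 -0.1 -0.7] 0.6942256348092902
held [ 443.8 -326.    88.5   59.5  -14.6  273. ] z [130.  141.  144.8]
correction tool mm [2.1 3.1 0. ] yaw err 0.1999999999999993
[ 0.9   0.29 -0.4   1.77  0.13  1.1  -1.37]
```

View pics/c4.png

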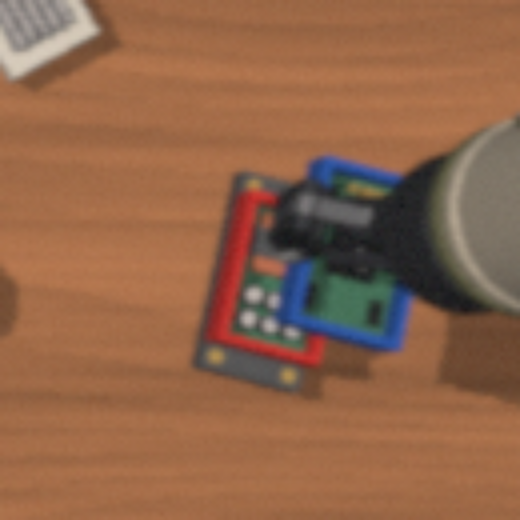

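Emit:
servo_tool(
  motion=[
    [0,0.0012,0.003,0.03,0,0,0],
    [0,0.0012,0.003,0.06,0,0,0],
    [0,0.0012,0.003,0.062,0,0,0],
    [0,0.0012,0.003,0.062,0,0,0],
    [0,0.0012,0.003,0.062,0,0,0],
  ],
)

```text
clock: 19.32
position: [0.4421, -0.3281, 0.0599]
ee_rot: [-0.613, 0.79, -0.001, 0.0]
ft_force: [0.2, -0.3, -0.9]
grip_width: 0.694
```

```bash
python3 look.py processor .08
```

```text
19.325 [ 0.4421 -0.3281  0.0599] [ 0.2 -0.3 -0.9] 0.6942149474197971
held [ 441.2 -327.3   88.4   60.2  -14.5  240.7] z [67.5 80.9 84.6]
correction tool mm [ 0.2  0.9 -0. ] yaw err 0.09999999999999964
```

Emit:
servo_tool(
  motion=[
    [0,0,0.001,0.01,0,0,0],
    [0,0,0.001,0.015,0,0,0],
    [0,0,0.001,0.019,0,0,0],
    [0,0,0.001,0.0205,0,0,0],
    [0,0,0.001,0.0205,0,0,0],
    [0,0,0.001,0.0205,0,0,0],
  ],
)

```text
clock: 20.23
position: [0.4405, -0.3275, 0.0381]
ee_rot: [-0.613, 0.79, -0.0, 0.0]
ft_force: [0.1, -0.1, -2.3]
grip_width: 0.693
```

```bash
python3 look.py processor .061
```

```text
20.225 [ 0.4405 -0.3275  0.0381] [ 0.1 -0.1 -2.3] 0.693498806719835
held [ 440.4 -326.6   89.8   59.   -14.3  231. ] z [48.6 59.1 63.3]
correction tool mm [ 0.7 -0.1  0. ] yaw err -0.09999999999999964
```

Emit:
servo_tool(
  motion=[
    [0,0,0,0.001,0,0,0],
    [0,0,0,0.001,0,0,0],
    [1,0,0,0.001,0,0,0],
    [1,0,0,0.001,0,0,0],
    [1,0,0,0.001,0,0,0],
    [1,0,0,0.001,0,0,0],
    [1,0,0,-0.05,0,0,0],
    [1,0,0,-0.1,0,0,0],
    [1,0,0,-0.13,0,0,0],
    [1,0,0,-0.13,0,0,0],
  ],
)

```text
clock: 21.62
position: [0.4416, -0.3282, 0.1707]
ee_rot: [-0.613, 0.79, -0.002, 0.001]
ft_force: [0.2, -0.5, -1.1]
grip_width: 1.002
```

```bash
python3 look.py processor .061; python3 - <<'E'
from h import *
o=monitor.get_obs();print(o["joint_pos"].round(2))
go(.4455,.088,.10,90-4.0)
E
```

```text
21.625 [ 0.4416 -0.3282  0.1707] [ 0.2 -0.5 -1.1] 1.0020239335250911
held [ 440.3 -326.6   89.8   59.9  -14.6  341.7] z [47.2 58.4 62.9]
correction tool mm [ 0.7 -0.2  0. ] yaw err 0.1999999999999993
[ 0.91  0.24 -0.41  1.73  0.1   1.19 -1.34]
shift [-0.4035  0.0976  0.0673] turn [ 4.000e-02 -1.100e-01  1.696e+02] yaw 86.0
```

Emit:
servo_tool(
  motion=[
    [1,-0.4035,0.0991,0,0,0,-10.4],
    [1,-0.4035,0.0991,0,0,0,-10.4],
    [1,-0.4035,0.0991,0,0,0,-10.4],
    [1,-0.4035,0.0991,0,0,0,-10.4],
    [1,-0.4035,0.0991,0,0,0,-10.4],
    [1,-0.4035,0.0991,0,0,0,-10.4],
    [1,-0.4035,0.0991,0.0673,0,0,-10.4],
    [1,-0.4035,0.0991,0.0673,0,0,-10.4],
    [1,-0.4035,0.0991,0.0673,0,0,-10.4],
    [1,-0.4035,0.0991,0.0673,0,0,-10.4],
    [1,-0.4035,0.0991,0.0673,0,0,-10.4],
    [1,-0.4035,0.0991,0.0673,0,0,-10.4],
  ],
)

```text
clock: 23.28
position: [0.4451, 0.0876, 0.1012]
ee_rot: [-0.682, 0.732, -0.0, 0.0]
ft_force: [-0.5, -0.2, -0.5]
grip_width: 0.998
```

```bash
python3 - <<'E'
from h import *
o=monitor.get_obs();print(o["clock"],o["position"],o["joint_pos"].round(2))
for c in ("side","top"):
    im,d=eyes.camera(c);print(rect(c,im,d,"relay",(.4435,.0884),.018,.04))
go(.444,.0884,.0015,86)
E
```

```text
23.275 [0.44509637 0.08759481 0.10120375] [ 0.48  0.15 -0.81  2.02  0.13  1.02 -2.04]
(444.4, 88.1, 92.9, 62.9, -4.3, 476, array([18.8, 25.6, 29.8]))Traceback (most recent call last):
  File "<stdin>", line 4, in <module>
  File "h.py", line 22, in rect
    return round(cx,1),round(cy,1),round(w,1),round(h,1),round((a+90)%180-90,1),len(p),(np.percentile(p[:,2],[5,50,95])*1000).round(1)
                                                                                        ~~~~~~~~~~~~~^^^^^^^^^^^^^^^^^^
    return _quantile_unchecked(
        a, q, axis, out, overwrite_input, method, keepdims, weights)
    return _ureduce(a,
                    func=_quantile_ureduce_func,
    ...<5 lines>...
                    overwrite_input=overwrite_input,
                    method=method)
    r = func(a, **kwargs)
    result = _quantile(arr,
                       quantiles=q,
    ...<2 lines>...
                       out=out,
                       weights=wgt)
    slices_having_nans = np.isnan(arr[-1, ...])
                                  ~~~^^^^^^^^^
IndexError: index -1 is out of bounds for axis 0 with size 0
```

Emit:
servo_tool(
  motion=[
    [1,0,0,0.05,0,0,0],
    [1,0,0,0.08,0,0,0],
    [1,0,0,0.099,0,0,0],
    [1,0,0,0.099,0,0,0],
    [1,0,0,0.099,0,0,0],
    [0,0,0,0.099,0,0,0],
    [0,0,0,0.099,0,0,0],
    [0,0,0,0.099,0,0,0],
    [0,0,0,0.099,0,0,0],
    [0,0,0,0.099,0,0,0],
    [0,0,0,0.099,0,0,0],
  ],
  grip_force=40,
)

```text
clock: 24.75
position: [0.4454, 0.0881, 0.0027]
ee_rot: [-0.682, 0.731, -0.001, 0.0]
ft_force: [-2.1, -0.7, 7.5]
grip_width: 0.695
```

Emit:
servo_tool(
  motion=[
    [0,0,0,-0.04,0,0,0],
    [0,0,0,-0.1,0,0,0],
    [0,0,0,-0.17,0,0,0],
    [0,0,0,-0.17,0,0,0],
    [0,0,0,-0.17,0,0,0],
    [0,0,0,-0.17,0,0,0],
  ],
)

```text
clock: 25.5
position: [0.4437, 0.0878, 0.17]
ee_rot: [-0.682, 0.731, 0.001, -0.001]
ft_force: [-0.5, 0.1, -3.1]
grip_width: 0.693
```

```bash
python3 - <<'E'
from h import *
o=monitor.get_obs();print(o["clock"],o["position"],o["joint_pos"].round(2),o["ft_force"])
go(.4405,-.328,.14,75.6)
E
```

```text
25.5 [0.44366284 0.08780906 0.17003235] [ 0.54  0.05 -0.85  1.94  0.04  1.17 -1.96] [-0.47196695  0.10547052 -3.07611981]
shift [ 0.415  -0.0259  0.0301] turn [ 0.15 -0.03 10.41] yaw -104.4
```

Emit:
servo_tool(
  motion=[
    [0,0.415,-0.0259,0,0,0,10.4],
    [0,0.415,-0.0259,0,0,0,10.4],
    [0,0.415,-0.0259,0,0,0,10.4],
    [0,0.415,-0.0259,0,0,0,10.4],
    [0,0.415,-0.0259,0,0,0,10.4],
    [0,0.415,-0.0259,0,0,0,10.4],
    [0,0.415,-0.0259,0,0,0,10.4],
    [0,0.415,-0.0259,0,0,0,10.4],
    [0,0.415,-0.0259,0.03,0,0,10.4],
    [0,0.415,-0.0259,0.05,0,0,10.4],
    [0,0.415,-0.0259,0.05,0,0,10.4],
    [0,0.415,-0.0259,0.05,0,0,10.4],
  ],
)

```text
clock: 27.0
position: [0.4419, -0.3271, 0.1219]
ee_rot: [-0.613, 0.79, 0.0, 0.0]
ft_force: [0.6, 0.1, -2.4]
grip_width: 0.695
```

```bash
python3 look.py relay .144; python3 - <<'E'
from h import *
o=monitor.get_obs();print(o["joint_pos"].round(2))
im,d=eyes.camera("top");cv2.imwrite("pics/c5.png",cv2.resize(im[180:310,410:540],None,fx=4,fy=4))
E
```

```text
27.0 [ 0.4419 -0.3271  0.1219] [ 0.6  0.1 -2.4] 0.6952013308360432
held [ 437.8 -325.6   86.5   55.3  -17.2   29.7] z [128.5 141.5 147.2]
correction tool mm [ 1.  -2.8 -0. ] yaw err 2.799999999999999
[ 0.94  0.29 -0.45  1.77  0.14  1.11 -1.37]
```

View pics/c5.png

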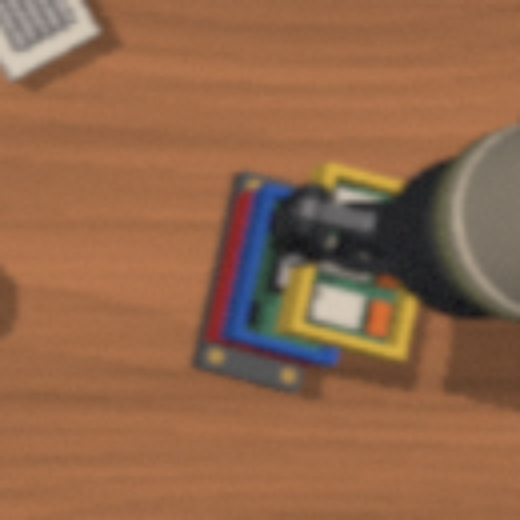

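Emit:
servo_tool(
  motion=[
    [0,0.0008,-0.0022,0.02,0,0,0],
    [0,0.0008,-0.0022,0.04,0,0,0],
    [0,0.0008,-0.0022,0.04,0,0,0],
    [0,0.0008,-0.0022,0.04,0,0,0],
    [0,0.0008,-0.0022,0.04,0,0,0],
  ],
)

```text
clock: 27.82
position: [0.444, -0.3293, 0.0824]
ee_rot: [-0.613, 0.79, -0.001, 0.0]
ft_force: [-0.3, 0.0, -1.6]
grip_width: 0.69
```

```bash
sed -i 's/relay=(h>22)&(h<32)&(s>150)/relay=(h>17)\&(h<36)\&(s>90)/' h.py; python3 look.py relay .105
```

```text
27.825 [ 0.444  -0.3293  0.0824] [-0.3  0.  -1.6] 0.690094563422982
held [ 442.  -328.5   90.5   62.9  -14.2  358. ] z [ 89.7 103.8 108.1]
correction tool mm [-0.7  1.9 -0. ] yaw err -0.20000000000000107
```

Emit:
servo_tool(
  motion=[
    [0,-0.0009,0.0018,0.005,0,0,0],
    [0,-0.0009,0.0018,0.012,0,0,0],
    [0,-0.0009,0.0018,0.017,0,0,0],
    [0,-0.0009,0.0018,0.0205,0,0,0],
    [0,-0.0009,0.0018,0.0215,0,0,0],
    [0,-0.0009,0.0018,0.0215,0,0,0],
    [0,-0.0009,0.0018,0.0215,0,0,0],
  ],
)

```text
clock: 28.85
position: [0.4421, -0.3278, 0.0604]
ee_rot: [-0.613, 0.79, -0.0, 0.0]
ft_force: [-0.7, 0.3, -2.2]
grip_width: 0.691
```

```bash
 python3 look.py relay .083
```

```text
28.85 [ 0.4421 -0.3278  0.0604] [-0.7  0.3 -2.2] 0.6912481778966842
held [ 440.2 -326.2   91.4   62.1  -12.7  337. ] z [68.2 82.  86. ]
correction tool mm [ 1.  -0.4  0. ] yaw err -1.700000000000001
```

Aligned. I'll lower about 2 mm, release and rise.

Emit:
servo_tool(
  motion=[
    [0,0,0,0.001,0,0,0],
    [0,0,0,0.002,0,0,0],
    [0,0,0,0.002,0,0,0],
    [1,0,0,0.002,0,0,0],
    [1,0,0,0.002,0,0,0],
    [1,0,0,0.002,0,0,0],
    [1,0,0,0.002,0,0,0],
    [1,0,0,-0.05,0,0,0],
    [1,0,0,-0.1,0,0,0],
    [1,0,0,-0.12,0,0,0],
    [1,0,0,-0.12,0,0,0],
  ],
)

```text
clock: 30.38
position: [0.4428, -0.3282, 0.1817]
ee_rot: [-0.613, 0.79, -0.002, 0.0]
ft_force: [-0.4, -0.3, -0.4]
grip_width: 1.002
```

```bash
python3 look.py relay .083; python3 - <<'E'
from h import *
o=monitor.get_obs();print(o["joint_pos"].round(2))
im,d=eyes.camera("top");print(rect("top",im,d,"lid",(.612,-.18),.008,.03))
cv2.imwrite("pics/c6.png",cv2.resize(im[140:310,390:540],None,fx=4,fy=4)[:600])
go(.613,-.180,.10,90+30)
E
```

```text
30.375 [ 0.4428 -0.3282  0.1817] [-0.4 -0.3 -0.4] 1.0016041843373975
held [ 439.7 -327.8   90.2   62.4  -14.7  469. ] z [67.2 80.1 84.4]
correction tool mm [-0.6 -0.5  0. ] yaw err 0.29999999999999893
[ 0.95  0.24 -0.46  1.71  0.11  1.22 -1.35]
(611.8, -180.2, 89.8, 61.0, 29.8, 940, array([12.7, 17. , 22.4]))
shift [-0.1853 -0.1298  0.0787] turn [  0.09   0.09 -44.4 ] yaw -60
```

View pics/c6.png

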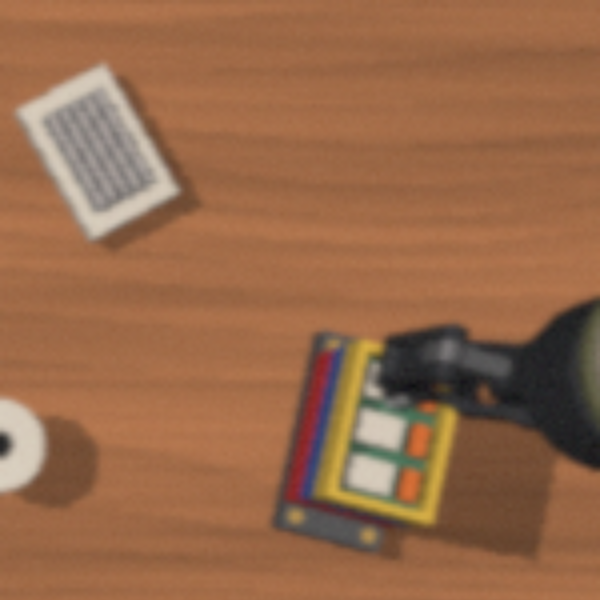

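Emit:
servo_tool(
  motion=[
    [1,-0.1853,-0.1298,0,0,0,-44.4],
    [1,-0.1853,-0.1298,0,0,0,-44.4],
    [1,-0.1853,-0.1298,0,0,0,-44.4],
    [1,-0.1853,-0.1298,0,0,0,-44.4],
    [1,-0.1853,-0.1298,0.0787,0,0,-44.4],
    [1,-0.1853,-0.1298,0.0787,0,0,-44.4],
    [1,-0.1853,-0.1298,0.0787,0,0,-44.4],
    [1,-0.1853,-0.1298,0.0787,0,0,-44.4],
    [1,-0.1853,-0.1298,0.0787,0,0,-44.4],
  ],
)

```text
clock: 31.7
position: [0.6146, -0.1811, 0.1035]
ee_rot: [0.866, -0.5, 0.001, -0.0]
ft_force: [-0.7, -1.0, 0.3]
grip_width: 0.997
```

```bash
python3 - <<'E'
from h import *
o=monitor.get_obs();print(o["clock"],o["position"],o["joint_pos"].round(2))
go(.613,-.180,.001,120)
E
```

```text
31.7 [ 0.61461494 -0.1810773   0.10347403] [ 0.67  0.54 -0.62  1.54  0.33  1.17 -1.05]
shift [-0.002   0.001   0.1025] turn [-0.1  -0.13 -0.05] yaw -60
```

Emit:
servo_tool(
  motion=[
    [1,-0.001,0,0.05,0,0,0],
    [1,-0.001,0,0.08,0,0,0],
    [1,-0.001,0,0.101,0,0,0],
    [1,-0.001,0,0.101,0,0,0],
    [1,-0.001,0,0.101,0,0,0],
    [0,-0.001,0,0.101,0,0,0],
    [0,-0.001,0,0.101,0,0,0],
    [0,-0.001,0,0.101,0,0,0],
    [0,-0.001,0,0.101,0,0,0],
    [0,-0.001,0,0.101,0,0,0],
    [0,-0.001,0,0.101,0,0,0],
  ],
  grip_force=40,
)

```text
clock: 33.08
position: [0.6141, -0.1799, 0.0019]
ee_rot: [0.866, -0.5, 0.001, -0.0]
ft_force: [-1.2, -0.4, 5.8]
grip_width: 0.689
```

Emit:
servo_tool(
  motion=[
    [0,0,0,-0.04,0,0,0],
    [0,0,0,-0.1,0,0,0],
    [0,0,0,-0.17,0,0,0],
    [0,0,0,-0.17,0,0,0],
    [0,0,0,-0.17,0,0,0],
    [0,0,0,-0.17,0,0,0],
  ],
)

```text
clock: 33.83
position: [0.6124, -0.1797, 0.1687]
ee_rot: [0.866, -0.5, -0.001, 0.0]
ft_force: [0.1, 0.1, -0.9]
grip_width: 0.689
```

```bash
python3 - <<'E'
from h import *
o=monitor.get_obs();print(o["clock"],o["position"],o["joint_pos"].round(2),o["ft_force"])
go(.4415,-.328,.14,75.6)
E
```

```text
33.825 [ 0.61237136 -0.17965556  0.1686876 ] [ 0.69  0.48 -0.64  1.47  0.29  1.29 -1.03] [ 0.14935257  0.10150953 -0.88655533]
shift [0.0431 0.2221 0.0291] turn [ 0.15  0.05 44.4 ] yaw -104.4
```

Emit:
servo_tool(
  motion=[
    [0,0.0431,0.2221,0,0,0,44.4],
    [0,0.0431,0.2221,0,0,0,44.4],
    [0,0.0431,0.2221,0,0,0,44.4],
    [0,0.0431,0.2221,0,0,0,44.4],
    [0,0.0431,0.2221,0.02,0,0,44.4],
    [0,0.0431,0.2221,0.05,0,0,44.4],
    [0,0.0431,0.2221,0.05,0,0,44.4],
    [0,0.0431,0.2221,0.05,0,0,44.4],
    [0,0.0431,0.2221,0.05,0,0,44.4],
  ],
)

```text
clock: 34.95
position: [0.4431, -0.3283, 0.1215]
ee_rot: [-0.613, 0.79, -0.001, 0.0]
ft_force: [0.4, -0.9, -1.4]
grip_width: 0.689
```

```bash
python3 look.py lid .136; python3 - <<'E'
from h import *
o=monitor.get_obs();print(o["joint_pos"].round(2))
im,d=eyes.camera("top");cv2.imwrite("pics/c7.png",cv2.resize(im[180:310,410:540],None,fx=4,fy=4))
P=cloud("top",d);m=masks(im)["lid"]&(P[...,2]>.125)&(P[...,2]<.15)&(np.hypot(P[...,0]-.44,P[...,1]+.3275)<.075)
b=im.copy();b[m]=(0,0,255);cv2.imwrite("pics/c7.png",np.hstack([cv2.resize(a[180:310,430:530],None,fx=4,fy=4) for a in(im,b)]))
E
```

```text
34.95 [ 0.4431 -0.3283  0.1215] [ 0.4 -0.9 -1.4] 0.6891314825572413
held [ 441.6 -325.    89.8   66.2  -14.6  663. ] z [131.3 136.  141.5]
correction tool mm [2.6 0.7 0. ] yaw err 0.1999999999999993
[ 0.96  0.3  -0.47  1.77  0.15  1.11 -1.38]
```

View pics/c7.png

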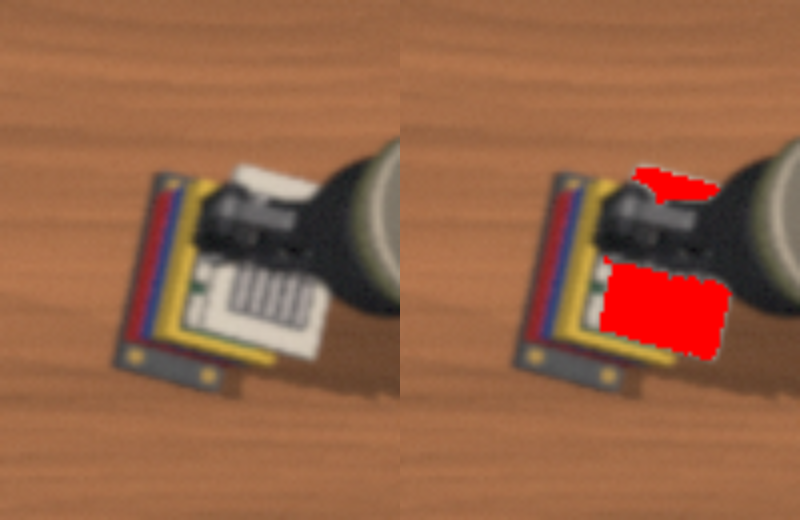

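Emit:
servo_tool(
  motion=[
    [0,0,0.001,0.01,0,0,0],
    [0,0,0.001,0.02,0,0,0],
    [0,0,0.001,0.02,0,0,0],
    [0,0,0.001,0.02,0,0,0],
    [0,0,0.001,0.02,0,0,0],
  ],
)

```text
clock: 35.78
position: [0.4417, -0.3279, 0.1008]
ee_rot: [-0.613, 0.79, -0.0, 0.0]
ft_force: [-0.6, 0.8, -0.5]
grip_width: 0.687
```

```bash
python3 look.py lid .118
```

```text
35.775 [ 0.4417 -0.3279  0.1008] [-0.6  0.8 -0.5] 0.6873391830033277
held [ 440.2 -325.2   90.    65.4  -14.5  629.7] z [111.4 115.8 120.9]
correction tool mm [ 2.  -0.6  0. ] yaw err 0.09999999999999964
```

Well aligned. The x figure is biased by a grey finger pad in the mask (65 mm wide instead of 60). I'll descend to seat.

Emit:
servo_tool(
  motion=[
    [0,0.0003,-0.0003,0.008,0,0,0],
    [0,0.0003,-0.0003,0.013,0,0,0],
    [0,0.0003,-0.0003,0.017,0,0,0],
    [0,0.0003,-0.0003,0.019,0,0,0],
    [0,0.0003,-0.0003,0.02,0,0,0],
    [0,0.0003,-0.0003,0.02,0,0,0],
    [0,0.0003,-0.0003,0.02,0,0,0],
  ],
)

```text
clock: 36.8
position: [0.4418, -0.3282, 0.0807]
ee_rot: [-0.613, 0.79, -0.0, 0.0]
ft_force: [0.5, -0.1, -2.3]
grip_width: 0.687
```

```bash
python3 look.py lid .096
```

```text
36.8 [ 0.4418 -0.3282  0.0807] [ 0.5 -0.1 -2.3] 0.6867136980442953
held [ 440.1 -325.2   89.7   65.8  -14.6  609. ] z [ 90.8  95.7 100.7]
correction tool mm [ 2.  -0.7  0. ] yaw err 0.1999999999999993
```

Emit:
servo_tool(
  motion=[
    [0,0,0,0.0012,0,0,0],
    [0,0,0,0.0012,0,0,0],
    [1,0,0,0.0012,0,0,0],
    [1,0,0,0.0012,0,0,0],
    [1,0,0,0.0012,0,0,0],
    [1,0,0,0.0012,0,0,0],
    [1,0,0,-0.05,0,0,0],
    [1,0,0,-0.1,0,0,0],
    [1,-0.05,-0.1,-0.12,0,0,0],
    [1,-0.15,-0.15,-0.12,0,0,0],
    [1,-0.15,-0.15,-0.12,0,0,0],
    [1,-0.15,-0.15,-0.12,0,0,0],
    [1,-0.15,-0.15,-0.12,0,0,0],
  ],
)

```text
clock: 38.58
position: [0.6259, -0.217, 0.2001]
ee_rot: [-0.615, 0.789, 0.001, 0.001]
ft_force: [-0.6, -0.4, 0.2]
grip_width: 0.999
```

```bash
python3 look.py lid .096; python3 - <<'E'
from h import *
im,d=eyes.camera("top");s,ds=eyes.camera("side")
print("side",rect("side",s,ds,"lid",(.4404,-.3275),.085,.12))
for t in("reel","jar"):
    for c in("top","side"):print(t,c,[world(c,r["point"])[:3].round(3).tolist() for r in models.boxes_of(c,t)][:1])
cv2.imwrite("pics/c8.png",np.hstack([cv2.resize(im[180:310,430:530],None,fx=4,fy=4),cv2.resize(s[110:240,360:460],None,fx=4,fy=4)]))
E
```

```text
38.575 [ 0.6259 -0.217   0.2001] [-0.6 -0.4  0.2] 0.9990245547469019
held [ 439.4 -328.    90.2   61.4  -15.6 1159.3] z [ 90.8  95.1 100.2]
correction tool mm [-0.9 -0.7  0. ] yaw err 1.1999999999999993
side (439.4, -326.2, 94.9, 62.5, -15.5, 572, array([ 88. ,  97. , 102.3]))
reel top [[0.435, -0.11, 0.036]]
reel side [[0.429, -0.106, 0.032]]
jar top [[0.624, 0.011, 0.05]]
jar side [[0.614, 0.021, 0.035]]
```

View pics/c8.png

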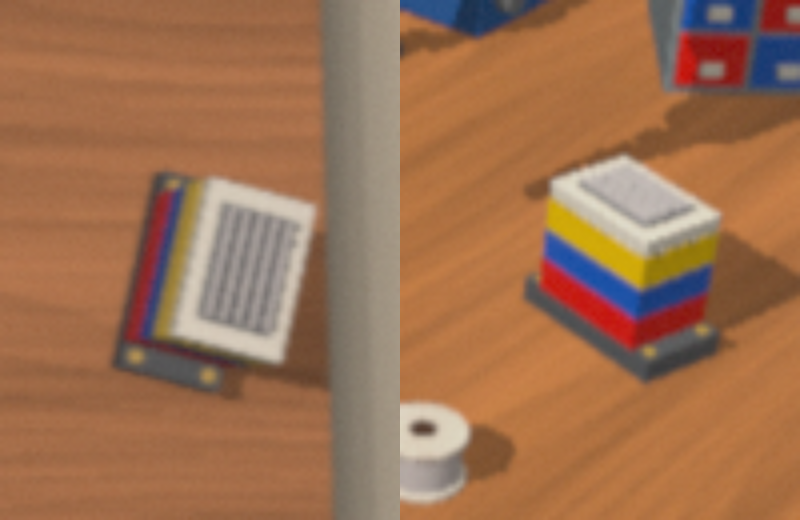

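The stack stands flush in the order red, blue, yellow, white. The lid's faces read 95 mm and its ribs 100 mm, as they should when seated, and the bystanders haven't moved.

```bash
python3 -c "
from h import *
print(ticket.hand_in())"
```

```text
the job is handed in; nothing more can be done
None
```

The controller is assembled on the docking base and handed in: the 90 x 60 mm red power module went in first, then the blue processor, the yellow relay and the white lid. It took about 39 s of the 120 s on the robot's clock. The turquoise look-alike and the oversized red module were left alone.

**Seating:** After each release, the measured heights matched a fully seated part. The rims came 22 mm apart, and the lid's face and ribs read 95 mm and 100 mm, as expected. The final picture shows a flush stack with no gaps.

**Alignment:** All parts sit within about 1 mm of the dock's centre. The modules line up with it to within about 0.3° and the lid to about 1.2°, all inside the 3 mm play.

**Bystanders:** The top camera puts the reel and the jar within 2 mm of where they started. The side camera's first "jar" report was a low-confidence mistake, so it gives no before-and-after comparison for the jar.

**Disagreements:**
- The arm's position and the camera's position for a held module differed by up to about 4 mm along its length, so I lined each part up against the dock in the same camera.
- While the lid was held, its measured width was 65 mm because a grey finger pad was counted in, so I ignored the sideways correction. After release it measured 61 mm and centred.

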